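# Unsnap the riveter's terminal cover and push it clear

## Task

Get at the terminals of the riveting machine's grey terminal box: press its snap tab down until the cover springs free, then push the cover by its rib along its guides, off its seat, until the whole terminal well is uncovered and the cover lies flat on the bare part of the box's top. Only press and push: do not lift the cover or let it go over the end of the box, and leave everything else where it is.

Things in the scene. Friction and masses are not known exactly. Their poses are not given: they have to be found in the camera images.
- box: Grey terminal box, fixed, 170 x 270 x 60 mm (x, y, z). Origin: centre of its underside; top face at z = 60 mm. All box offsets are in this frame. The cover's seat is on top at the -y end; from y = -32 to +135 mm the top is bare, flat and level with the seat, with no stop at the +y end. A spring ejector up to z = 68 mm stands behind the cover (y below -112 mm).
- well (a point): Centre of the mouth of the terminal well under the seated cover (box x = 20, y = -67, z = 60 mm); 50 x 70 mm (x, y), brass screws inside. Guides both sides of the cover (inner faces at box x = -16.5 and 56.5 mm) run in +y to the box's end: 4 mm high, but along the seat (y -112 to -22 mm) lipped over the cover's edges and up to z = 70.5 mm.
- cover: White plastic cover, about 0.1 kg: a plate 70 x 90 x 6 mm (x, y, z), a notch in its -x edge for the tab's tongue. Origin: centre of its underside, on well when seated, axes as the box's. It slides only to the box's +y (1 to 10 N).
- rib (a point): Centre of the top edge of the cover's cross rib, pushed from its -y side: 44 mm long in x, 8 mm thick in y, at x = 0, y = +15, z = 22 mm of the cover (16 mm above the plate).
- tab (a joint): Snap tab travel, m: 0 up (locked), 0.010 fully down. Spring 1.5 N at the top to 4 N at the bottom, plus up to about 4 N friction. From about 6 mm down it frees the cover; held down, a spring ejector then moves the cover about 10 mm to box +y within half a second. The tab cannot lock it again then; it rises once the cover is past.
- tab_top (a point): Centre of the top face of the snap tab: a white ridged square pad 28 x 28 mm beside the cover, at x = -50, y = -90, z = 84 mm in the box frame when up (z = 74 mm fully down). Pressed straight down.
- jar: Clear screw-top jar with a steel lid, 60 mm across, 80 mm tall. A bystander; origin at its underside or lowest middle.
- bar: Loose steel bucking bar, 40 x 90 x 30 mm. A bystander; origin at its underside or lowest middle.
- screwdriver: Screwdriver with a black handle lying on the bench, about 190 mm long. A bystander; origin at its underside or lowest middle.
- can: White can, 60 mm across, 120 mm tall. A bystander; origin at its underside or lowest middle.
- channel: Yellow-green primed sheet-metal channel, 200 x 50 x 30 mm, lying open side up. A bystander; origin at its underside or lowest middle.
- socket: Small steel wrench socket, 22 mm across, 30 mm tall, standing on top of the terminal box beside the bare part. A bystander; origin at its underside or lowest middle.
Not all that is in view belongs to the job. Of the things that look like the cover, the middle-sized one is meant.

How it is judged:
On the way, in this order (a step that is already met when the one before it is completed fails the run):
1. the snap tab is pressed down at least 6.5 mm (value of joint tab above 0.0065 m), for 0.05 s.
2. the cover is pushed off its seat, the well wholly uncovered (y of cover in the frame of box above 0.015 m), for 0.1 s.
At the end, for the whole second after the job is handed in: The cover lies at rest and flat (within 0.06 rad) on the box's bare top, between the guides (origin within 8 mm of their middle, within 4 mm of the top's height), its origin at y = 15 to 100 mm in the box frame (so the well is wholly uncovered and at most 10 mm of the cover overhangs the end) (y of cover in the frame of box between 0.015 and 0.1 m and x of cover in the frame of box between 0.012 and 0.028 m and z of cover in the frame of box between 0.056 and 0.064 m and angle between cover's own z axis and vertical below 0.06 rad and linear speed of cover below 0.01 m/s); the robot touches nothing.
It fails at once if the cover is lifted: more than 10 mm above the box's top (z of cover in the frame of box above 0.07 m).
It fails at once if the cover is tipped by more than 0.25 rad (angle between cover's own z axis and vertical above 0.25 rad).
It fails at once if the cover falls from the box (z of cover in the frame of box below 0.045 m).
It fails at once if a bystander (jar, bucking bar, screwdriver, can, channel or socket) is moved by more than 25 mm (distance of any of jar, bar, screwdriver, can, channel, socket from where it was at the start of the episode above 0.025 m).
It also fails if it takes over 42 s, if anything falls off the work surface, if the arm or the gripper's body presses on something with over 40 N, if the wrist force passes 120 N, or if a joint passes its speed limit or range.

## Robot

A 6-joint arm with a two-finger parallel gripper is mounted at the origin on the work surface. World frame = base frame: x ahead of the robot, y to its left, z up, the work surface at z = 0. Lengths are in m, angles in rad, forces in N, time in s.
With the tool pointing down it reaches from about 0.25 to 0.775 m from the base axis. Payload 8.9 kg.
Tool frame: the origin (TCP) lies at the very end of the fingers, on their centre line; the grasp point (between the pads) lies 19 mm behind it; y points along the fingers, x is the direction in which the jaws open and shut, and the axes are right-handed (so a half turn about y gives the same grasp; the last joint's range is limited). The gripper opens to 85 mm and grips with 20 to 120 N. Pads are 22 mm wide; open, the fingers measure 114 mm over their backs; the gripper's body (76 mm by 85 mm) begins 54 mm behind the grasp point. The pads swing forward as they close: fully open they stand 13 mm farther back than shut.
Start: joints at [-1.292, 0.291, -0.153, 1.127, 0, 1.431], TCP at [0.213, -0.48, 0.231] pointing down, gripper open.
Joint ranges: [-2.52, 2.52], [-0.91, 1.74], [-1.3, 1.37], [-1.96, 2.02], [-1.52, 1.47], [-3.14, 3.14]. Speed limits (rad/s): [2.22, 2.22, 2.79, 3.14, 3.14, 3.14].

## Interface

Orientations are given as a rotation vector (axis times angle).
In Python, from station import sense, camera, ctrl, finder gives the robot as it stands. The module is installed in compiled form; this text tells all that it offers.
- The arm moves only by the tool servo_tool, never from a script. Its arguments are lists of equal length, an entry for each row: "gripper": the closure, from -1 (fully open) to 1 (shut); "linear": the shift along the world's x, y, z each as a share of 1 m, from -1 to 1, a list of three; "delta_rot": the turn, a rotation vector about the world's x, y, z each as a share of pi/2 rad, from -1 to 1, a list of three. In form: {"gripper": [gripper, ...], "linear": [[dx, dy, dz], ...], "delta_rot": [[ax, ay, az], ...]}. A call has 1 to 12 rows; each row is the pose to reach, as a shift and turn from the pose commanded when the call began; what a row does not reach only later rows make up. A row lasts 1/12 s, in which the tool goes at most 41.7 mm and 7.16 degrees, less where a joint would pass 70% of its speed; a pose out of reach is approached as far as the arm can. A call with a number of a shift or a turn outside -1 to 1 is refused whole. A call with a gripper value outside its range is refused whole. The fingers move at their own pace and stop on an object; "force" is the grip in N (left out, the last holds). Time passes only in rows, so rows that repeat a pose let the fingers close. It gives the time, the measured TCP pose, the force and the opening at its end, in the units of the state.
- sense(): the state, without advancing time (a new reading comes with each control period).
- camera(name): name is "scene" or "top"; returns a dict with "color" (400x640x3 uint8, red, green, blue), "vertical_fov" (degrees; the focal length in pixels is half the picture's height over the tangent of half this angle, whatever the lens; pixels are square), "cx", "cy" (the principal point, pixels), "k1" (the pictures are not rectified: a ray, as slopes to the right and down, at radius r is drawn at 1 + k1 r^2 times it, then the intrinsics apply), "position" and "orientation" of the camera in the world. Camera axes: x right, y down, z forward; pixel columns grow to the right and rows downward; lengths in m; the calibration is good to about 2 mm. A picture is of the moment at which its call begins. There is no depth.
- ctrl.sign_off(): hands the job in, once; it reports no verdict.
Trained networks look in a picture, given as the dict that the camera call returned (one of the last four; its "shot" number tells which), for a name from the list of things; names that differ only in an ending like _2 or _b are one class to them, and where a whole thing is asked for, a point or a joint stands for the part that bears it (a point fixed in the world has none). Each returns a list of dicts, best first, with "confidence" (0 to 1); they miss things now and then, are a little off and sometimes report something else, mostly with a low value. They report only what shows in the picture. A call takes as long as a camera call. They do not tell look-alikes from the thing itself.
- finder.boxes_of(picture, thing): "location" ([x, y, z] in m, in the coordinates of the camera as it stood for that picture, good to about 4 mm: the middle of the surface that is visible of it).
The state is a dict: "clock": time; "qpos": joint angles; "dq": joint speeds; "joint_efforts": joint torques, N m; "eef_pos": TCP position; "tcp_rot": TCP orientation; "wrist_force": force on the tool from outside, world axes, zero at the start; "moment": the same for the moment, N m; "gripper_width": finger opening in m.
Only numpy, scipy, OpenCV 4.12 (cv2) and the standard library are available. Lean on these libraries where they do the work, as an engineer would, in place of code of your own. Each camera call takes 0.05 s, during which the arm holds its last target.

## Working session

There is one attempt and no reset: what is moved stays moved. The work goes in short steps, Python scripts to look and compute and a tool call to move; the robot and the scene stay as the last step left them, time stands still between calls to the robot, and variables do not carry over. Pictures are saved under pics/ and viewed, and the job is handed in when it is done.

Besides the shell and the picture viewer there is one more tool, called after "Emit:" by a JSON object that holds its "method" and its "body". servo_tool: Moves the arm, as the interface text tells. Its arguments: {"type":"object","properties":{"gripper":{"type":"array","items":{"type":"number"}},"linear":{"type":"array","items":{"type":"array","items":{"type":"number","minimum":-1,"maximum":1}}},"delta_rot":{"type":"array","items":{"type":"array","items":{"type":"number","minimum":-1,"maximum":1}}},"force":{"type":"number"}},"required":["gripper","linear","delta_rot"]}

```bash
mkdir -p pics; cat > h.py <<'E'
import numpy as np, cv2
from scipy.spatial.transform import Rotation as R
def intr(p):
    h,w=p["color"].shape[:2]; f=h/2/np.tan(np.radians(p["vertical_fov"])/2); return f
def rot(p):
    o=np.array(p["orientation"],float)
    return o if o.shape==(3,3) else R.from_rotvec(o).as_matrix() if o.size==3 else R.from_quat(o).as_matrix()
def proj(p,X):
    X=np.atleast_2d(X); c=(X-np.array(p["position"]))@rot(p); s=c[:,:2]/c[:,2:]
    r2=(s**2).sum(1,keepdims=True); s=s*(1+p["k1"]*r2); return s*intr(p)+[p["cx"],p["cy"]]
def ray(p,uv):
    d=(np.array(uv,float)-[p["cx"],p["cy"]])/intr(p); s=d.copy()
    for _ in range(30): s=d/(1+p["k1"]*(s@s))
    v=rot(p)@np.r_[s,1]; return np.array(p["position"]),v
def onz(p,uv,z):
    o,v=ray(p,uv); return o+v*(z-o[2])/v[2]
def loc(p,l): return np.array(p["position"])+rot(p)@np.array(l)
E
python3 - <<'E'
from h import *
from station import sense,camera,finder
print(sense())
for n in("scene","top"):
    p=camera(n); cv2.imwrite(f"pics/{n}0.png",p["color"][:,:,::-1])
    print(n,{k:v for k,v in p.items() if k!="color"})
    for t in("box","cover","tab","socket","jar","can","bar","channel","screwdriver"):
        for d in finder.boxes_of(p,t): 
            W=loc(p,d["location"]); print(t,round(d["confidence"],2),W.round(3),proj(p,W).round(0)[0])
E
```

```text
{'clock': 0.0, 'qpos': array([-1.29230480e+00,  2.91287030e-01, -1.54143578e-01,  1.12666799e+00,
        4.57740079e-06,  1.43151418e+00]), 'dq': array([-0.00057486,  0.00113898, -0.00050286, -0.00029957, -0.00160262,
        0.00079056]), 'joint_efforts': array([ 2.32586244e-03, -5.37146008e+01,  3.31366038e+01,  1.58774410e-02,
        1.09351429e-06, -2.50676425e-05]), 'eef_pos': array([ 0.21289922, -0.47941908,  0.23072235]), 'tcp_rot': array([-1.37747945,  0.89689213, -0.89528169]), 'wrist_force': array([-0.0195623 ,  0.13263254,  0.37108491]), 'moment': array([ 0.04335865, -0.0754369 ,  0.00046693]), 'gripper_width': 0.085342843621408}
scene {'vertical_fov': 52.48385460586499, 'cx': 324.4590173919971, 'cy': 206.05763885301485, 'k1': -0.002892039454011196, 'position': array([1.11234097, 0.12682904, 0.57437959]), 'orientation': array([-1.58736352, -1.91020441,  0.83518163]), 'shot': 1}
box 0.72 [0.624 0.045 0.06 ] [328. 231.]
cover 0.7 [ 0.656 -0.011  0.069] [293. 236.]
cover 0.62 [ 0.389 -0.066  0.001] [299. 170.]
cover 0.61 [ 0.551 -0.248  0.007] [195. 204.]
tab 0.55 [ 0.619 -
[... 640 characters left out ...]
037165]), 'orientation': array([-2.16773447,  2.20558225, -0.11235474]), 'shot': 2}
box 0.93 [0.587 0.048 0.058] [300. 194.]
cover 0.95 [ 0.545 -0.251  0.009] [433. 212.]
cover 0.95 [ 0.372 -0.064  0.004] [352. 291.]
cover 0.87 [ 0.655 -0.008  0.063] [325. 162.]
tab 0.51 [ 0.518 -0.083  0.02 ] [360. 225.]
tab 0.5 [ 0.616 -0.068  0.085] [354. 178.]
jar 0.8 [0.741 0.077 0.082] [285. 121.]
can 0.78 [0.486 0.196 0.122] [226. 242.]
can 0.56 [ 0.615 -0.067  0.086] [354. 178.]
bar 0.56 [0.663 0.194 0.03 ] [234. 162.]
bar 0.43 [0.593 0.042 0.06 ] [303. 191.]
bar 0.27 [ 0.616 -0.072  0.086] [356. 178.]
channel 0.61 [ 0.746 -0.132  0.005] [378. 126.]
screwdriver 0.82 [ 0.516 -0.082  0.022] [359. 226.]
```

```bash
python3 - <<'E'
import cv2
a=cv2.imread("pics/top0.png"); b=cv2.imread("pics/scene0.png")
cv2.imwrite("pics/top0c.png",cv2.resize(a[80:330,190:490],None,fx=2.4,fy=2.4,interpolation=3)[:600])
cv2.imwrite("pics/scene0c.png",cv2.resize(b[130:330,180:440],None,fx=3,fy=3,interpolation=3))
E
```

```text
(no output)
```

View pics/top0c.png

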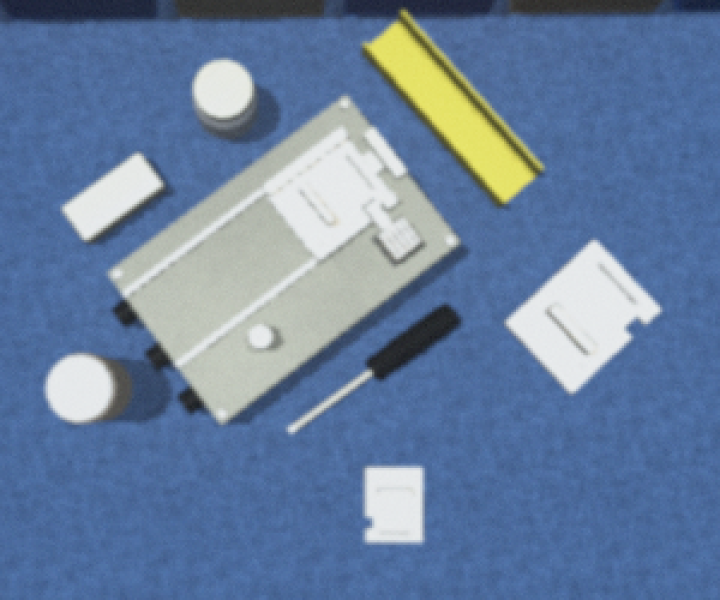

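View pics/scene0c.png

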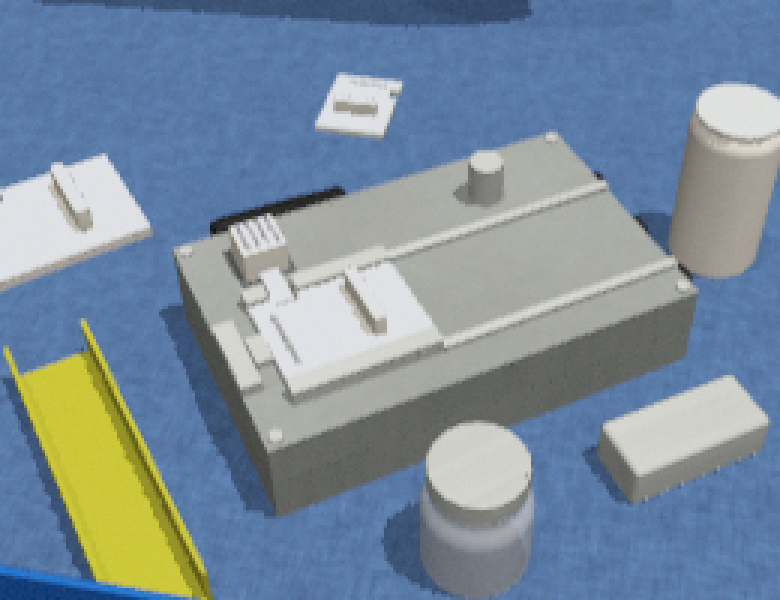

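The top view shows three cover look-alikes. The large one lies on the bench at about (433,212), the small one on the bench at (352,291), and the middle-sized one is seated on the box at (325,162). The one on the box is meant: it has the tab and ejector beside it. Next I fit the box pose from its corners.

```bash
cat > fit.py <<'E'
from h import *
from station import sense,camera,finder
from scipy.optimize import least_squares
P={n:camera(n) for n in("top","scene")}
C=np.array([[-85,-135,60],[85,-135,60],[85,135,60],[-85,135,60]])/1e3
obs={"top":np.array([[464,241],[342,95],[107,270],[222,425]])/2.4+[190,80],
"scene":np.array([[175,248],[273,447],[697,292],[556,133]])/3+[180,130]}
def tw(q,X): return R.from_euler('z',q[2]).apply(X)+[q[0],q[1],0]
def fit(ns):
    return least_squares(lambda q:np.concatenate([(proj(P[n],tw(q,C))-obs[n]).ravel() for n in ns]),[.6,.05,2.2],loss='soft_l1')
for ns in(["top"],["scene"],["top","scene"]):
    s=fit(ns); print(ns,s.x.round(4),s.fun.round(1))
q=s.x
np.save("q.npy",q)
for n,t in [("tab_top",[-50,-90,84]),("rib",[20,-52,82]),("well",[20,-67,60])]:
    print(n,tw(q,[np.array(t)/1e3]).round(4))
print("ydir",tw([0,0,q[2]],[[0,1,0]]))
for n in P:
    im=P[n]["color"][:,:,::-1].copy(); im=cv2.resize(im,None,fx=4,fy=4,interpolation=3)
    def pl(pts,c,close=True):
        u=(proj(P[n],tw(q,np.array(pts)/1e3))*4+1.5).round().astype(int); cv2.polylines(im,[u.reshape(-1,1,2)],close,c,1)
    pl(C*1e3,(0,0,255)); pl([[-64,-104,84],[-36,-104,84],[-36,-76,84],[-64,-76,84]],(0,255,0))
    pl([[-2,-56,82],[42,-56,82],[42,-48,82],[-2,-48,82]],(255,0,0)); pl([[-15,-112,66],[55,-112,66],[55,-22,66],[-15,-22,66]],(0,160,255))
    pl([[-16.5,-22,64],[-16.5,135,64]],(255,0,255),False); pl([[56.5,-22,64],[56.5,135,64]],(255,0,255),False)
    c=im[400:1000,880:1680] if n=="top" else im[600:1200,920:1720]
    cv2.imwrite(f"pics/fit_{n}.png",c)
E
python3 fit.py
```

```text
['top'] [0.6008 0.0291 0.6354] [-1.2  0.   1.7 -0.6  0.   1.1 -0.1 -0.3]
['scene'] [0.5981 0.0327 0.6322] [-0.2 -0.2 -1.   1.1  1.3 -0.6  0.3 -1.1]
['top', 'scene'] [0.5998 0.0314 0.6337] [-2.3  0.7  0.7 -0.1 -1.1  1.5 -1.3  0.2 -1.2  0.4 -1.9  1.9  0.5 -0.2
 -0.6 -0.7]
tab_top [[ 0.6128 -0.0708  0.084 ]]
rib [[0.6467 0.0013 0.082 ]]
well [[ 0.6556 -0.0108  0.06  ]]
ydir [[-0.5921418   0.80583378  0.        ]]
```

View pics/fit_top.png

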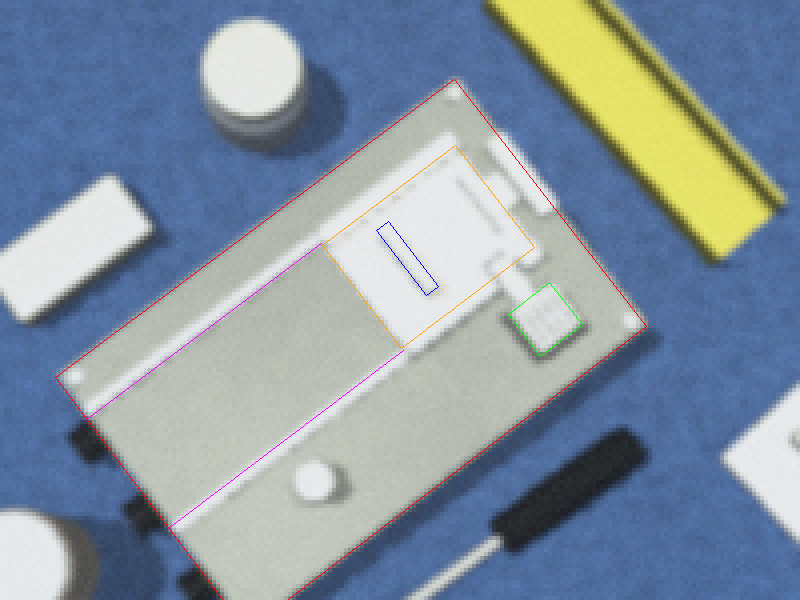

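View pics/fit_scene.png

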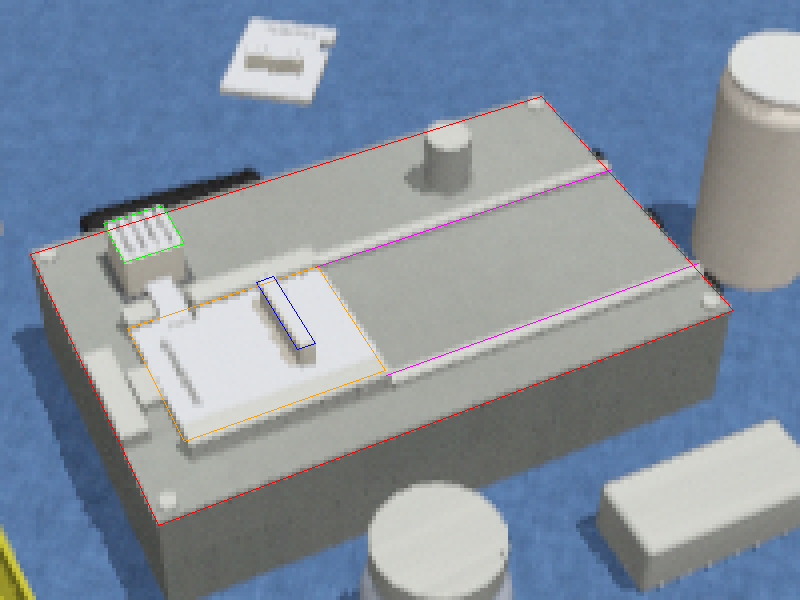

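The overlay fits both pictures to about 2 mm: in the top view the pad is at (545,318), the rib at (407,258), and the guides line up. Next I work out the moves.

```bash
python3 - <<'E'
from h import *
from station import sense
s=sense(); M=R.from_rotvec(s["tcp_rot"]); print(M.as_matrix().round(3)); q=np.load("q.npy")
x=M.as_matrix()[:,0]; a=np.arctan2(x[1],x[0])
for k in range(-2,3):
    d=(q[2]+k*np.pi/2-a+np.pi)%(2*np.pi)-np.pi; print(k,d,d/(np.pi/2))
print(np.array([.6128,-.0708,.12])-s["eef_pos"])
E
```

```text
[[ 0.406  0.     0.914]
 [-0.914 -0.     0.406]
 [ 0.    -1.     0.   ]]
-2 -1.3548261915801723 -0.8625091416814065
-1 0.2159701352147243 0.13749085831859356
0 1.7867664620096209 1.1374908583185936
1 -2.925622518375069 -1.8625091416814064
2 -1.3548261915801731 -0.862509141681407
[ 0.39979037  0.40904236 -0.11132016]
```

Emit:
{"method": "servo_tool", "body": {"gripper": [1,1,1,1,1,1,1,1,1,1,1,1], "linear": [[0.4,0.409,-0.06],[0.4,0.409,-0.06],[0.4,0.409,-0.06],[0.4,0.409,-0.06],[0.4,0.409,-0.06],[0.4,0.409,-0.06],[0.4,0.409,-0.06],[0.4,0.409,-0.06],[0.4,0.409,-0.06],[0.4,0.409,-0.06],[0.4,0.409,-0.06],[0.4,0.409,-0.06]], "delta_rot": [[0,0,0.1375],[0,0,0.1375],[0,0,0.1375],[0,0,0.1375],[0,0,0.1375],[0,0,0.1375],[0,0,0.1375],[0,0,0.1375],[0,0,0.1375],[0,0,0.1375],[0,0,0.1375],[0,0,0.1375]], "force": 60}}

```text
clock: 2.1
eef_pos: [0.562, -0.1225, 0.179]
tcp_rot: [-1.444, 0.731, -0.731]
wrist_force: [1.2, -1.1, -0.1]
gripper_width: -0.0002
```

Emit:
{"method": "servo_tool", "body": {"gripper": [1,1,1,1,1], "linear": [[0.05,0.051,-0.05],[0.05,0.051,-0.065],[0.05,0.051,-0.065],[0.05,0.051,-0.065],[0.05,0.051,-0.065]], "delta_rot": [[0,0,0],[0,0,0],[0,0,0],[0,0,0],[0,0,0]]}}

```text
clock: 2.52
eef_pos: [0.61, -0.0733, 0.1138]
tcp_rot: [-1.445, 0.732, -0.729]
wrist_force: [-0.8, -0.2, 0.9]
gripper_width: -0.0002
```

```bash
cat > look.py <<'E'
import sys
from h import *
from station import sense,camera
tag=sys.argv[1]; q=np.load("q.npy")
for n in("top","scene"):
    p=camera(n); im=p["color"][:,:,::-1]
    c=im[100:250,220:420] if n=="top" else im[120:300,180:420]
    cv2.imwrite(f"pics/{n}_{tag}.png",cv2.resize(c,None,fx=3.3,fy=3.3,interpolation=3))
s=sense(); e=s["eef_pos"]
print("TCP box mm",(R.from_euler('z',-q[2]).apply(e-[q[0],q[1],0])*1e3).round(1),e.round(4),s["tcp_rot"].round(3),s["wrist_force"].round(1),s["clock"],s["qpos"].round(2))
x=R.from_rotvec(s["tcp_rot"]).as_matrix()[:,0]; print("yaw err",(np.arctan2(x[1],x[0])-q[2]+np.pi/2))
E
python3 look.py a
```

```text
TCP box mm [-53.9 -91.8 115.5] [ 0.6107 -0.0745  0.1155] [-1.444  0.731 -0.733] [-0.3 -0.2 -0.3] 2.6167 [-0.24  0.54 -0.08  0.95 -0.    2.27]
yaw err -0.0009705291786008541
```

View pics/scene_a.png

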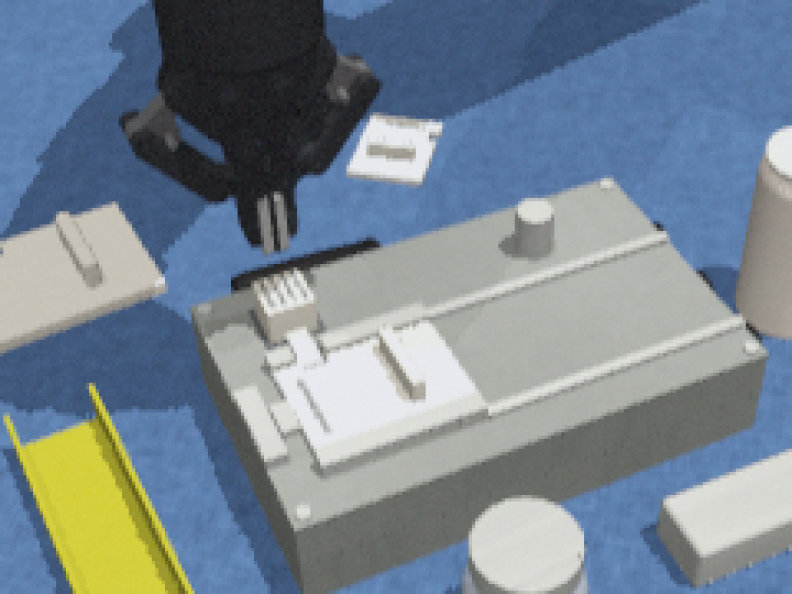

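View pics/top_a.png

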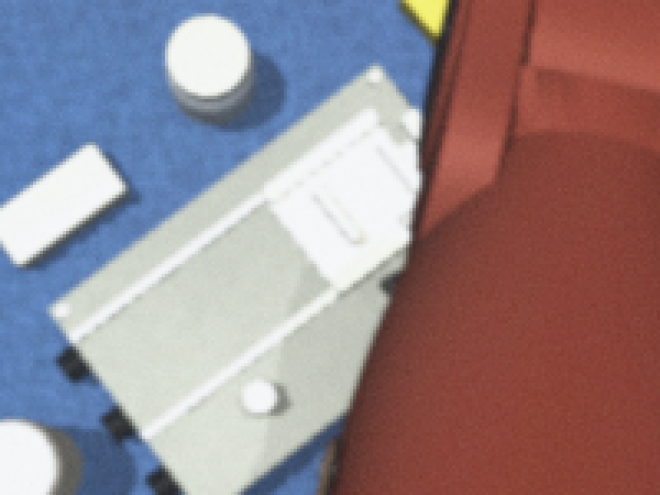

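The gripper is shut and square to the box, just above the pad (scene crop: tip at (275,250), pad at (285,290)). I press down now.

Emit:
{"method": "servo_tool", "body": {"gripper": [1,1,1,1,1,1,1,1], "linear": [[0.002,0.0035,-0.012],[0.002,0.0035,-0.024],[0.002,0.0035,-0.028],[0.002,0.0035,-0.031],[0.002,0.0035,-0.034],[0.002,0.0035,-0.036],[0.002,0.0035,-0.038],[0.002,0.0035,-0.038]], "delta_rot": [[0,0,0],[0,0,0],[0,0,0],[0,0,0],[0,0,0],[0,0,0],[0,0,0],[0,0,0]]}}

```text
clock: 3.28
eef_pos: [0.6128, -0.0702, 0.0763]
tcp_rot: [-1.445, 0.731, -0.732]
wrist_force: [-2.3, -0.9, 3.4]
gripper_width: -0.0002
```

```bash
python3 look.py b
```

```text
TCP box mm [-49.5 -89.6  76.5] [ 0.6129 -0.0701  0.0765] [-1.444  0.731 -0.732] [-1.7 -2.3  3.4] 3.3833 [-0.23  0.58 -0.12  0.87 -0.    2.28]
yaw err -6.737579942117655e-05
```

View pics/scene_b.png

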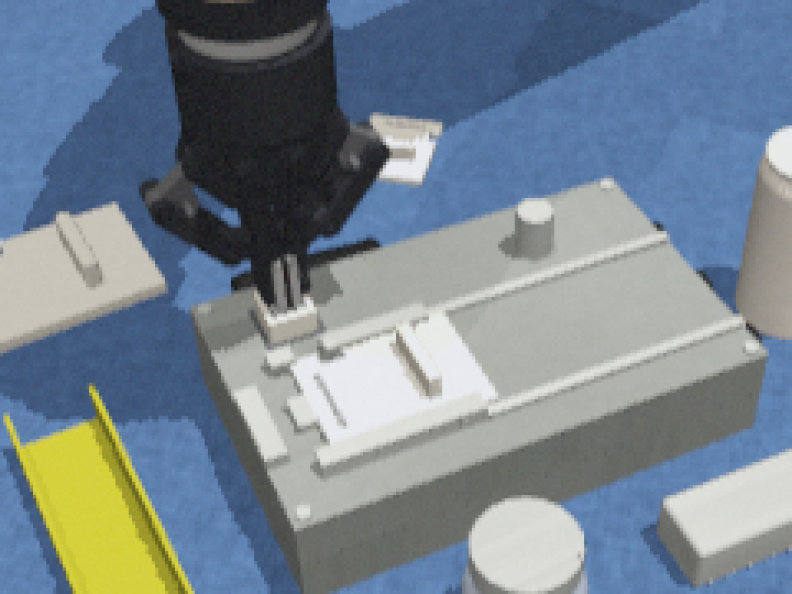

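The cover has sprung forward about 10 mm. I press slightly deeper and hold, so the tab is surely past 6.5 mm.

Emit:
{"method": "servo_tool", "body": {"gripper": [1,1,1,1,1,1], "linear": [[0,0,-0.0015],[0,0,-0.0025],[0,0,-0.0025],[0,0,-0.0025],[0,0,-0.0025],[0,0,-0.0025]], "delta_rot": [[0,0,0],[0,0,0],[0,0,0],[0,0,0],[0,0,0],[0,0,0]]}}

```text
clock: 3.88
eef_pos: [0.613, -0.07, 0.0741]
tcp_rot: [-1.444, 0.73, -0.732]
wrist_force: [-2.3, -3.0, 6.5]
gripper_width: 0.0
```

```bash
python3 look.py c; python3 - <<'E'
import numpy as np
from scipy.spatial.transform import Rotation as R
q=np.load("q.npy")
print(R.from_euler('z',q[2]).apply(np.array([[20,-78,120],[20,-78,70],[20,35,70],[20,50,70]])/1e3)+[q[0],q[1],0])
E
```

```text
TCP box mm [-49.3 -89.6  74.1] [ 0.6131 -0.07    0.0741] [-1.444  0.73  -0.732] [-1.6 -1.5  5.9] 3.9833 [-0.23  0.58 -0.13  0.86 -0.    2.28]
yaw err 1.704407976244049e-05
[[ 0.66208074 -0.01963189  0.12      ]
 [ 0.66208074 -0.01963189  0.07      ]
 [ 0.59516872  0.07142732  0.07      ]
 [ 0.58628659  0.08351483  0.07      ]]
```

View pics/scene_c.png

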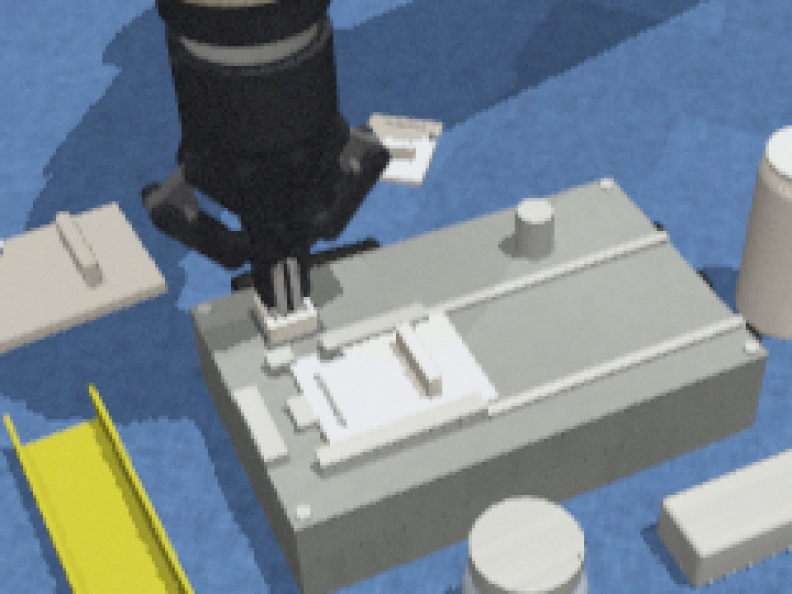

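The tab is fully down: TCP z is 74.1 mm, reaction about 6 N. The cover's rib is now near scene-crop (417,357). I raise the tool, go behind the rib and come down.

Emit:
{"method": "servo_tool", "body": {"gripper": [1,1,1,1,1,1,1,1,1,1,1], "linear": [[0,0,0.03],[0,0,0.046],[0.0455,0.0552,0.046],[0.0455,0.0552,0.046],[0.0455,0.0552,0.046],[0.0455,0.0552,0.046],[0.0455,0.0552,0.046],[0.0455,0.0552,0.025],[0.0455,0.0552,0.01],[0.0455,0.0552,0.01],[0.0455,0.0552,0.01]], "delta_rot": [[0,0,0],[0,0,0],[0,0,0],[0,0,0],[0,0,0],[0,0,0],[0,0,0],[0,0,0],[0,0,0],[0,0,0],[0,0,0]]}}

```text
clock: 4.9
eef_pos: [0.657, -0.0153, 0.0831]
tcp_rot: [-1.445, 0.733, -0.73]
wrist_force: [0.4, -0.7, 0.5]
gripper_width: -0.0
```

```bash
python3 look.py d
```

```text
TCP box mm [ 19.7 -72.3  84.6] [ 0.6585 -0.0152  0.0846] [-1.444  0.731 -0.732] [-0.3  0.6 -0.5] 5.0 [-0.13  0.65  0.02  0.94  0.    2.37]
yaw err -0.000567033147966356
```

View pics/scene_d.png

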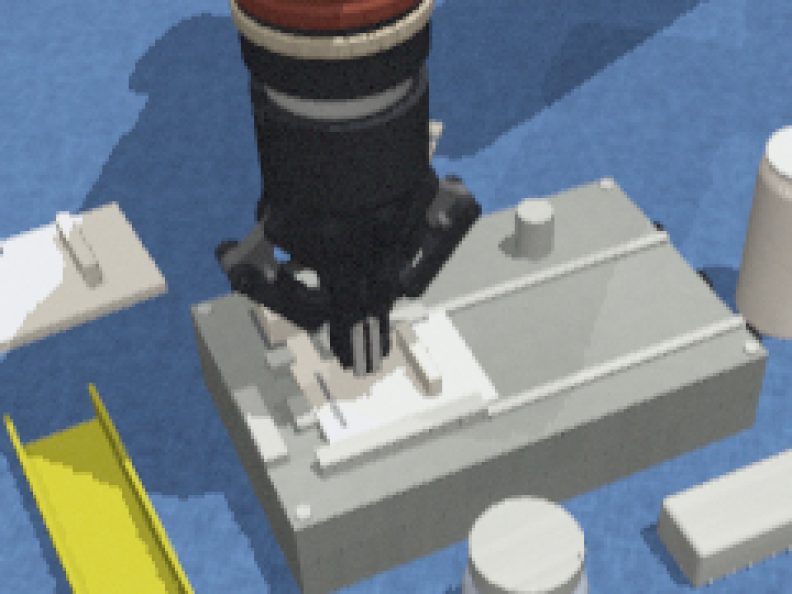

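Emit:
{"method": "servo_tool", "body": {"gripper": [1,1,1,1,1,1,1,1,1,1], "linear": [[0,0,-0.008],[0,0,-0.014],[0,0,-0.014],[-0.0059,0.0081,-0.014],[-0.0101,0.0137,-0.014],[-0.0142,0.0193,-0.014],[-0.0184,0.025,-0.014],[-0.0225,0.0306,-0.014],[-0.0266,0.0363,-0.014],[-0.0308,0.0419,-0.014]], "delta_rot": [[0,0,0],[0,0,0],[0,0,0],[0,0,0],[0,0,0],[0,0,0],[0,0,0],[0,0,0],[0,0,0],[0,0,0]]}}

```text
clock: 5.83
eef_pos: [0.627, 0.0282, 0.0699]
tcp_rot: [-1.444, 0.731, -0.731]
wrist_force: [1.1, -0.9, 0.6]
gripper_width: 0.0002
```

```bash
python3 look.py e
```

```text
TCP box mm [ 19.9 -18.1  69.8] [0.6266 0.0286 0.0698] [-1.444  0.731 -0.729] [-0.2  0.   0.1] 5.9333 [-0.07  0.61 -0.1   0.87  0.    2.44]
yaw err 0.00124501705541058
```

View pics/scene_e.png

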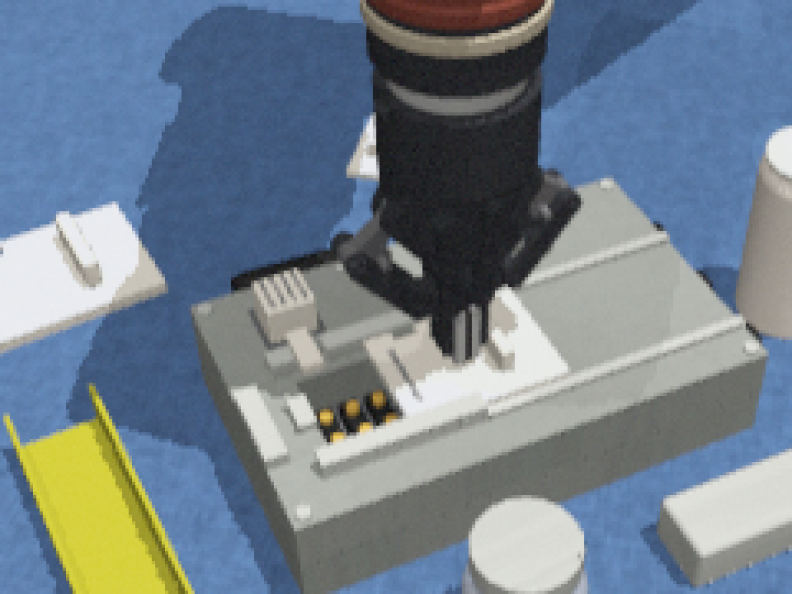

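The cover slides flat with the finger behind the rib, and the brass screws are showing at (355,412). I keep pushing and slow down toward the end.

Emit:
{"method": "servo_tool", "body": {"gripper": [1,1,1,1,1,1,1,1,1,1,1,1], "linear": [[-0.0041,0.0056,0],[-0.0083,0.0113,0],[-0.0124,0.0169,0],[-0.0166,0.0226,0],[-0.0207,0.0282,0],[-0.0249,0.0338,0],[-0.0284,0.0387,0],[-0.0314,0.0427,0],[-0.0338,0.0459,0],[-0.0349,0.0475,0],[-0.0355,0.0484,0],[-0.0355,0.0484,0]], "delta_rot": [[0,0,0],[0,0,0],[0,0,0],[0,0,0],[0,0,0],[0,0,0],[0,0,0],[0,0,0],[0,0,0],[0,0,0],[0,0,0],[0,0,0]]}}

```text
clock: 6.93
eef_pos: [0.5918, 0.0758, 0.0696]
tcp_rot: [-1.444, 0.731, -0.731]
wrist_force: [1.0, 0.1, -1.1]
gripper_width: -0.0
```

```bash
python3 look.py f
```

```text
TCP box mm [19.8 40.3 69.5] [0.5919 0.0756 0.0695] [-1.444  0.731 -0.731] [ 1.1  0.1 -0.2] 7.0333 [ 0.    0.56 -0.19  0.82  0.    2.51]
yaw err -3.507594576324102e-05
```

View pics/scene_f.png

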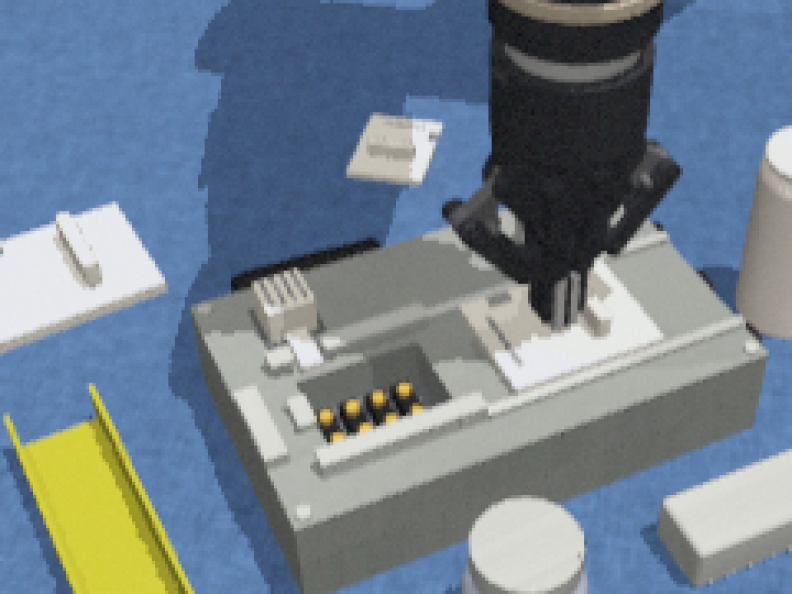

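The well is uncovered. I back off the rib, go straight up and swing clear so I can measure.

Emit:
{"method": "servo_tool", "body": {"gripper": [1,1,1,1,1,1,1,1,1,1,1,1], "linear": [[0.0035,-0.0048,0],[0.0059,-0.0081,0],[0.0059,-0.0081,0.02],[0.0059,-0.0081,0.06],[0.0059,-0.0081,0.1],[0.0059,-0.0081,0.14],[0.0059,-0.0081,0.17],[-0.02,-0.06,0.18],[-0.06,-0.1,0.18],[-0.1,-0.14,0.18],[-0.13,-0.17,0.18],[-0.15,-0.2,0.18]], "delta_rot": [[0,0,0],[0,0,0],[0,0,0],[0,0,0],[0,0,0],[0,0,0],[0,0,0],[0,0,0],[0,0,0],[0,0,0],[0,0,0],[0,0,0]]}}

```text
clock: 8.03
eef_pos: [0.4664, -0.0941, 0.2496]
tcp_rot: [-1.444, 0.731, -0.731]
wrist_force: [1.1, -1.8, 0.9]
gripper_width: 0.0003
```

Emit:
{"method": "servo_tool", "body": {"gripper": [1,1,1,1,1,1], "linear": [[-0.03,-0.04,0],[-0.06,-0.07,0],[-0.08,-0.1,0],[-0.08,-0.1,0],[-0.08,-0.1,0],[-0.08,-0.1,0]], "delta_rot": [[0,0,0],[0,0,0],[0,0,0],[0,0,0],[0,0,0],[0,0,0]]}}

```text
clock: 8.53
eef_pos: [0.3881, -0.1933, 0.2497]
tcp_rot: [-1.443, 0.732, -0.733]
wrist_force: [-0.2, -0.0, 0.2]
gripper_width: 0.0002
```

```bash
python3 look.py g; python3 - <<'E'
from h import *
from station import camera,finder
q=np.load("q.npy")
for n in("top","scene"):
    p=camera(n); im=cv2.resize(p["color"][:,:,::-1],None,fx=3,fy=3,interpolation=3)
    for d in finder.boxes_of(p,"cover"):
        print(n,d["confidence"],(R.from_euler('z',-q[2]).apply(loc(p,d["location"])-[q[0],q[1],0])*1e3).round(0))
    for y in(45,):
        for pts in([[-15,y-45,66],[55,y-45,66],[55,y+45,66],[-15,y+45,66]],[[-2,y+11,82],[42,y+11,82],[42,y+19,82],[-2,y+19,82]]):
            X=R.from_euler('z',q[2]).apply(np.array(pts)/1e3)+[q[0],q[1],0]
            cv2.polylines(im,[(proj(p,X)*3+1).round().astype(int).reshape(-1,1,2)],True,(0,0,255),1)
    c=im[270:800,600:1300] if n=="top" else im[400:950,600:1350]
    cv2.imwrite(f"pics/final_{n}.png",c)
E
```

```text
TCP box mm [-302.5  -55.2  249.5] [ 0.3887 -0.1922  0.2495] [-1.444  0.73  -0.73 ] [-0.2  0.3  0.2] 8.6333 [-0.63  0.11 -0.34  1.13  0.    1.88]
yaw err 0.0012004790605883997
top 0.84 [-210. -193.    9.]
top 0.73 [-238.   57.    3.]
top 0.59 [21. 44. 64.]
scene 0.91 [26. 40. 61.]
scene 0.76 [-229.   50.    1.]
scene 0.7 [ 21. -28.  58.]
scene 0.64 [-206. -195.    9.]
```

View pics/final_top.png

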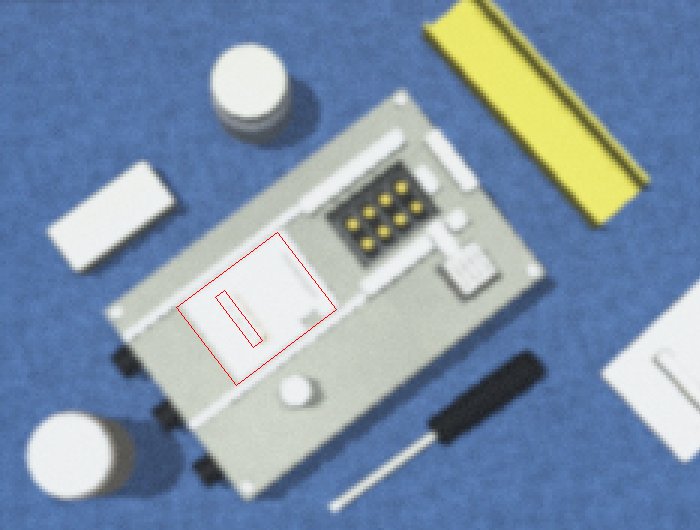

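View pics/final_scene.png

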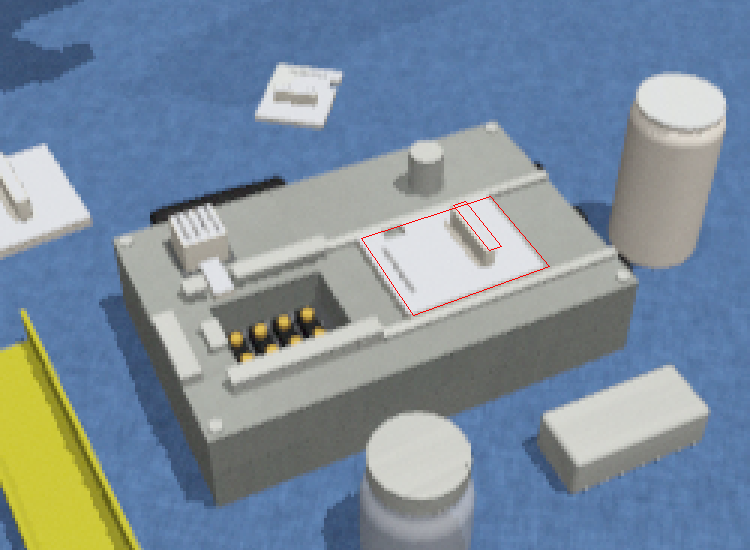

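The cover lies flat between the guides and matches the outline drawn for y = 45 mm. The well is open, the bystanders are in place and the arm is clear, so I hand in.

```bash
python3 -c "
from station import ctrl
print(ctrl.sign_off())"
```

```text
the job is handed in; nothing more can be done
None
```

I pressed the snap tab fully down and the cover sprang free. I then pushed the cover by its rib along the guides until the whole terminal well was open. The job is handed in; no verdict was reported.

- **Tab:** the tool tip reached z ≈ 74 mm with about 6 N reaction, roughly 10 mm of travel and well past the 6.5 mm needed. The cover moved about 10 mm when it released.
- **Cover:** it lies flat between the guides. The finder put its visible surface near box x ≈ 21, y ≈ 44 mm from the top camera, and x ≈ 26, y ≈ 40 mm from the scene camera. An outline drawn for y = 45 mm, x = 20 mm matched both pictures to about 2 mm.
- **Surroundings:** the well is fully uncovered, and the bystanders look unmoved in the pictures, though I did not measure them again. The arm is clear, the wrist force is about zero, and about 9 s of the 42 s were used.

Two checks disagreed slightly:
- The scene camera also reported a second "cover" on the box, at about y = -28 mm. I took it as a false detection, since the pictures show bare box and open well there.
- The rib outline was 1–2 mm off in the scene view.

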